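# Fit the retaining ring to the axle stub

### The job

Pull the top drawer of the small blue-fronted cabinet wide open by its handle and take out the ring pliers, which have the brass-coloured snap ring hooked on their tips. Squeeze the handles to spread the ring, lower it over the upright steel axle stub without forcing it, down until it surrounds the red groove, and finish while still holding the pliers there: handles squeezed, ring spread, level and centred on the groove, its weight carried by you alone and not resting on anything. Leave the other things on the table standing where they are.

Things in the scene. Friction and masses are not known exactly. Their poses are not given: they have to be found in the camera images.
- cabinet_front (a point): middle of the upper front edge of the fixed drawer cabinet, 150 mm above the table; the cabinet is 270 mm deep (to +x), 360 wide (y), grey with blue fronts facing -x, towards the robot. Inside, the top drawer is about 225 mm deep by 318 wide; its floor is 85 mm above the table, its walls rise 43 mm above that floor, its front panel's top edge is about 138 mm above the table.
- cabinet_drawer0_handle (a point): middle of the top drawer's handle, a horizontal aluminium bar 120 mm long, about 10 mm thick, 35 mm off the front panel, 112 mm above the table; moves with the drawer. Axes as the cabinet's: the drawer opens along -x (1 N friction, stop at 190 mm; starts up to 20 mm open), the bar runs along y. Closed, it is 35 mm to -x of cabinet_front..
- pliers: snap-ring pliers, about 0.25 kg, 185 mm long, lying flat on the drawer's floor across the drawer, tips towards the robot's right (cabinet -y). Origin: on the underside, midway between the two pivots; x points to the tips and ring, z up. Blue handles from x = -19 to -97 mm, 10 mm thick, reaching from the underside to 22 mm above it. Jaws ahead of the pivots, 8 to 16 mm above the underside.
- pliers_grip (a point): where to squeeze the handles: on the centre line, 58 mm behind the pliers' origin, 24 mm above the underside; axes as the pliers'. The handles close along y: released they splay, 61 mm over their outsides here and about 75 mm at the ends; squeezed to the stop they are parallel, 41 mm over their outsides. The centre of mass is some 45 mm ahead.
- ring_center (a point): centre of the spread ring's opening, fixed to the pliers: 57.5 mm ahead of their origin, 12 mm above the underside, at mid height of the 4 mm thick brass-coloured ring; axes as the pliers'. The ring is captive on the tips. Fully spread it clears a circle of 22.5 mm radius about this point; released its opening is 37 mm across, too small for the axle. Its far edge is 28 mm ahead.
- pliers_jaw_l (a joint): spread of the pliers, in rad: 0 released, 0.17 handles squeezed to their stop (ring fully spread). Sprung open; each handle needs 3 N at the grip point to start moving and 12 N to reach the stop, and the stop takes more. Both jaws move alike, and the ring with them.
- axle_groove (a point): centre of the red groove (8 mm wide, 36 mm diameter) of the fixed axle stub, on the shaft's axis 78 mm above the table; z along the axis, upright. The steel shaft is 40 mm in diameter. Below the groove, from 66 mm above the table downwards, a black roller of 68 mm diameter sits on the shaft, on an aluminium plate 150 x 110 x 12 mm.
- axle_top (a point): top of the axle stub on its axis, 106 mm above the table (28 mm above the groove's centre); the last 5 mm taper to 34 mm diameter.
- spray_bottle: bystander, loose, not to be moved: clear bottle with a blue cap, 72 mm across, 190 high; origin at the centre of its underside
- oil_can: bystander, loose, not to be moved: can with a yellow band, 60 mm across, 120 high; origin at the centre of its underside
- bearing: bystander, loose, not to be moved: steel bearing ring, 52 mm across, 16 high; origin at the centre of its underside
- spacer: bystander, loose, not to be moved: brass spacer ring, 40 mm across, 20 high; origin at the centre of its underside
- spanner: bystander, loose, not to be moved: steel spanner lying flat along its x axis; origin on its underside
- knurled_nut: bystander, loose, not to be moved: aluminium flanged nut, 42 mm across, 24 high; origin at the centre of its underside
- vee_block: bystander, loose, not to be moved: dark steel block, 50 x 50 x 35 mm; origin at the centre of its underside
Mind the look-alikes: they are no part of the job. Leave any green look-alike of the part that bears axle_groove alone.

How it is judged (in metres and radians):
On the way, in this order (a step that is already met when the one before it is completed fails the run):
1. the top drawer is pulled open, at least 0.12 m (x of cabinet_drawer0_handle in the frame of cabinet_front below -0.155 m), for 0.1 s.
2. the pliers are lifted out, held only by the gripper (height (world z) of ring_center above 0.16 m and contact force between the fingers and pliers above 2 N), for 0.2 s.
3. the ring, spread, is down around the axle stub (horizontal distance between ring_center and axle_groove below 0.008 m and z of ring_center in the frame of axle_groove below 0.02 m and value of joint pliers_jaw_l above 0.1 rad), for 0.1 s.
At the end, for the whole second after the job is handed in: For the last second the gripper (5 N or more) holds the pliers still and squeezed (spread over 0.13 rad), ring centre within 5 mm of the axle axis and 4 mm of the groove mid height, level within 8 degrees, under 2 N on the axle (horizontal distance between ring_center and axle_groove below 0.005 m and z of ring_center in the frame of axle_groove between -0.004 and 0.004 m and angle between the z axis of ring_center and the z axis of axle_groove, either way round below 0.14 rad and value of joint pliers_jaw_l above 0.13 rad and linear speed of pliers below 0.03 m/s and contact force between the fingers and pliers above 5 N and contact force between pliers and axle below 2 N); the arm keeps its last pose, push and grip.
It fails at once if the pliers or ring are forced against the axle or its plate (over 40 N) (contact force between pliers and axle above 40 N).
It fails at once if the robot pushes hard on the axle or its plate (over 40 N) (contact force between the arm and axle above 40 N).
It fails at once if a bystander is pushed away or knocked over (distance of any of spray_bottle, oil_can, bearing, spacer, spanner, knurled_nut, vee_block from where it was at the start of the episode above 0.04 m or angle between any of spray_bottle, oil_can, bearing, spacer, spanner, knurled_nut, vee_block's own z axis and vertical above 0.5 rad).
It also fails if it takes over 53 s, if anything falls off the work surface, if the arm or the gripper's body presses on something with over 40 N, if the wrist force passes 120 N, or if a joint passes its speed limit or range.

### The arm

A 7-joint arm with a two-finger parallel gripper is mounted at the origin on the work surface. World frame = base frame: x ahead of the robot, y to its left, z up, the work surface at z = 0. Lengths are in mm, angles in rad, forces in N, time in s.
With the tool pointing down it reaches from about 400 to 850 mm from the base axis. Payload 4.5 kg.
Tool frame: the origin (TCP) lies on the front face of the gripper's body, between the roots of the fingers; the fingertips stand 73 mm ahead of it and the grasp point (between the pads) lies 54 mm ahead of it; z points along the fingers, y is the line along which they close (so a half turn about z gives the same grasp; the last joint's range is limited). The gripper opens to 85 mm and grips with 20 to 120 N. Pads are 22 mm wide; open, the fingers measure 114 mm over their backs; the gripper's body (76 mm by 85 mm) begins 54 mm behind the grasp point. The pads swing forward as they close: fully open they stand 13 mm farther back than shut.
Start: joints at [1.272, 0.689, -0.195, 1.565, 0.157, 0.902, -0.215], TCP at [204.209, -590.717, 303.917] pointing down, gripper open.
Joint ranges: [-3.01, 3.01], [-0.46, 2.08], [-1.47, 1.51], [0.13, 2.56], [-1, 4.14], [0.04, 2.09], [-2.66, 2.66]. Speed limits (rad/s): [2.57, 2.57, 3.14, 3.14, 3.14, 3.14, 3.14].

### API

Orientations are given as [roll, pitch, yaw] about the fixed x, y, z axes, in that order (R = Rz(yaw) Ry(pitch) Rx(roll)).
In Python, from plant import * gives the robot as it stands.
- The arm moves only by the tool step_arm, never from a script. Its argument "series" is a list of rows, each a list of 2 entries, a list of its own where there are three numbers: the shift along the tool's x, y, z in units of 40 mm (1.0 is 40 mm), then the turn about the tool's z in units of 5 degrees (1.0 is 5 degrees). In form: [[[dx, dy, dz], spin], ...]. A call has 1 to 10 rows; each row shifts and turns the commanded pose from where the row before left it, along the tool's axes as they then stand; what a row does not reach is not made up. A row lasts 1/8 s, in which the tool goes at most 62.5 mm and 10.7 degrees, less where a joint would pass 70% of its speed; a pose out of reach is approached as far as the arm can. A call is refused whole if a number of a shift passes 1 or a number of a turn 1, either way. A call with a gripper value outside its range is refused whole. "fingers" is the opening, from 0 (shut) to 1 (fully open), set as the call begins (left out, the last holds). The fingers move at their own pace and stop on an object; "grip_force" is the grip in N (left out, the last holds). Time passes only in rows, so rows that do not move let the fingers close. It gives the time, the measured TCP pose, the force, the opening and the grip force at its end, in the units of the state.
- read_state(): the state, without advancing time (a new reading comes with each control period).
- grab_frame(name): name is "scene" or "top" or "wrist"; returns a dict with "frame" (384x512x3 uint8, blue, green, red), "fx", "fy", "cx", "cy" (pixels), "k1" (the pictures are not rectified: a ray, as slopes to the right and down, at radius r is drawn at 1 + k1 r^2 times it, then the intrinsics apply), "world_from_camera" (4x4, takes a point from camera to world coordinates). Camera axes: x right, y up, looking along -z (the intrinsics and any distortion apply to the point x, -y, -z); pixel columns grow to the right and rows downward; lengths in mm; the calibration is good to about 2 mm. A picture is of the moment at which its call begins. There is no depth.
- job_done(): hands the job in; it is judged then, once.
Trained networks look in a picture, given as the dict that the camera call returned (one of the last four; its "shot" number tells which), for a name from the list of things; names that differ only in an ending like _2 or _b are one class to them, and where a whole thing is asked for, a point or a joint stands for the part that bears it (a point fixed in the world has none). Each returns a list of dicts, best first, with "p" (0 to 1); they miss things now and then, are a little off and sometimes report something else, mostly with a low value. They report only what shows in the picture. A call takes as long as a camera call. They do not tell look-alikes from the thing itself.
- outline_of(picture, thing): "pixels" (384x512 bool, what is visible of it) and "extent" ([left, top, right, bottom] in pixels, round what is visible of it).
The state is a dict: "t": time; "q": joint angles; "joint_vel": joint speeds; "joint_torque": joint torques, N m; "position": TCP position; "eef_rot": TCP orientation; "ft_force": force on the tool from outside, world axes, zero at the start; "torque": the same for the moment, N m; "grip_width": finger opening in mm; "grasp_force": force on a finger pad.
Only numpy, scipy, OpenCV 4.12 (cv2) and the standard library are available. Lean on these libraries where they do the work, as an engineer would, in place of code of your own. Each camera call takes 0.05 s, during which the arm holds its last target. There are 200 camera calls.

## Working session

There is one attempt and no reset: what is moved stays moved. The work goes in short steps, Python scripts to look and compute and a tool call to move; the robot and the scene stay as the last step left them, time stands still between calls to the robot, and variables do not carry over. Pictures are saved under pics/ and viewed, at most 10 in all, crops included, and the job is handed in when it is done.

Besides the shell and the picture viewer there is one more tool, called after "Call:" as name(argument=value, ...), one argument or row to a line, values as JSON. step_arm: Moves the arm, as the interface text tells. Its arguments: {"type":"object","properties":{"series":{"type":"array"},"fingers":{"type":"number"},"grip_force":{"type":"number"}},"required":["series"]}

```bash
mkdir -p pics
cat > h.py <<'E'
from plant import *
import numpy as np, cv2
from scipy.spatial.transform import Rotation as R
def ray(f,u,v):
    xd=(u-f['cx'])/f['fx']; yd=(v-f['cy'])/f['fy']; x,y=xd,yd
    for _ in range(30):
        s=1+f['k1']*(x*x+y*y); x,y=xd/s,yd/s
    T=np.array(f['world_from_camera']); d=T[:3,:3]@np.array([x,-y,-1]); return T[:3,3],d
def atz(f,u,v,z):
    o,d=ray(f,u,v); return o+d*(z-o[2])/d[2]
def proj(f,p):
    T=np.array(f['world_from_camera']); c=T[:3,:3].T@(np.array(p,float)-T[:3,3]); x,y=c[0]/-c[2],-c[1]/-c[2]
    s=1+f['k1']*(x*x+y*y); return f['cx']+f['fx']*x*s, f['cy']+f['fy']*y*s
def tri(obs):
    A=np.zeros((3,3));b=np.zeros(3)
    for f,u,v in obs:
        o,d=ray(f,u,v); d=d/np.linalg.norm(d); M=np.eye(3)-np.outer(d,d); A+=M;b+=M@o
    return np.linalg.solve(A,b)
def cen(m):
    ys,xs=np.nonzero(m); return xs.mean(),ys.mean()
E
python3 - <<'E'
from h import *
s=read_state(); print({k:np.round(v,3) for k,v in s.items()})
F={n:grab_frame(n) for n in ['scene','top']}
im=np.hstack([f['frame'] for f in F.values()])
for n,f in F.items():
    cv2.imwrite(f'pics/{n}0.png',f['frame']); print(n,f['frame'].shape,np.round(f['world_from_camera'],2).tolist(),f['fx'],f['k1'])
    for t in ['cabinet_drawer0_handle','cabinet_front','axle_groove','axle_top','pliers','spray_bottle','oil_can','bearing','spacer','spanner','knurled_nut','vee_block']:
        try:
            for d in outline_of(f,t)[:3]: print(n,t,round(d['p'],2),np.round(d['extent']),np.round(cen(d['pixels'])))
        except Exception as e: print(t,e)
E
```

```text
{'t': np.float64(0.0), 'q': array([ 1.272,  0.69 , -0.195,  1.566,  0.157,  0.903, -0.215]), 'joint_vel': array([ 0.002, -0.001,  0.001,  0.001,  0.001, -0.001,  0.001]), 'joint_torque': array([ 1.0000e-03, -5.3961e+01, -1.2660e+00, -1.5855e+01,  9.0000e-03,
        1.0000e-02,  0.0000e+00]), 'position': array([ 203.957, -590.198,  303.049]), 'eef_rot': array([-3.14 ,  0.   ,  0.333]), 'ft_force': array([ 0.045,  0.119, -0.375]), 'torque': array([ 0.052, -0.017,  0.012]), 'grasp_force': np.float64(0.0), 'grip_width': np.float64(85.455)}
scene (384, 512, 3) [[0.43, -0.76, 0.48, 1195.51], [0.9, 0.37, -0.23, -403.79], [-0.0, 0.53, 0.85, 1412.24], [0.0, 0.0, 0.0, 1.0]] 447.8400333116302 -0.07689117612107578
scene cabinet_drawer0_handle 0.89 [305. 172. 398. 214.] [350. 191.]
scene cabinet_front 0.6 [306. 171. 449. 297.] [372. 230.]
scene cabinet_front 0.59 [218. 220. 256. 263.] [235. 241.]
scene axle_groove 0.88 [152. 157. 192. 194.] [171. 175.]
scene axle_groove 0.76 [ 81. 209. 120. 252.] [100. 230.]
scene axle_groove 0.69 [215. 219. 255. 266.] [235. 241.]
scene axle_top 0.78 [218. 219. 
[... 692 characters left out ...]
]
top cabinet_front 0.93 [127.  68. 244. 168.] [183. 115.]
top cabinet_front 0.59 [282. 154. 317. 199.] [298. 174.]
top axle_groove 0.9 [401. 219. 435. 260.] [415. 238.]
top axle_groove 0.86 [316. 247. 347. 290.] [332. 270.]
top axle_groove 0.69 [280. 151. 316. 198.] [299. 174.]
top axle_top 0.85 [281. 149. 315. 197.] [299. 173.]
top axle_top 0.69 [314. 247. 348. 293.] [332. 269.]
top spray_bottle 0.63 [359. 149. 399. 176.] [377. 163.]
top oil_can 0.61 [372. 178. 395. 205.] [383. 189.]
top bearing 0.62 [359. 147. 394. 179.] [377. 162.]
top bearing 0.57 [241. 206. 256. 216.] [250. 212.]
top knurled_nut 0.48 [102. 175. 114. 186.] [108. 181.]
top vee_block 0.52 [105. 203. 128. 220.] [117. 208.]
```

Run:
```python
import cv2
a=cv2.imread('pics/top0.png');b=cv2.imread('pics/scene0.png')
cv2.imwrite('pics/t1.png',cv2.resize(a[60:300,90:450],None,fx=2.2,fy=2.2,interpolation=cv2.INTER_CUBIC))
cv2.imwrite('pics/s1.png',cv2.resize(b[120:310,70:460],None,fx=2,fy=2,interpolation=cv2.INTER_CUBIC))
```

```text
(no output)
```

View pics/t1.png

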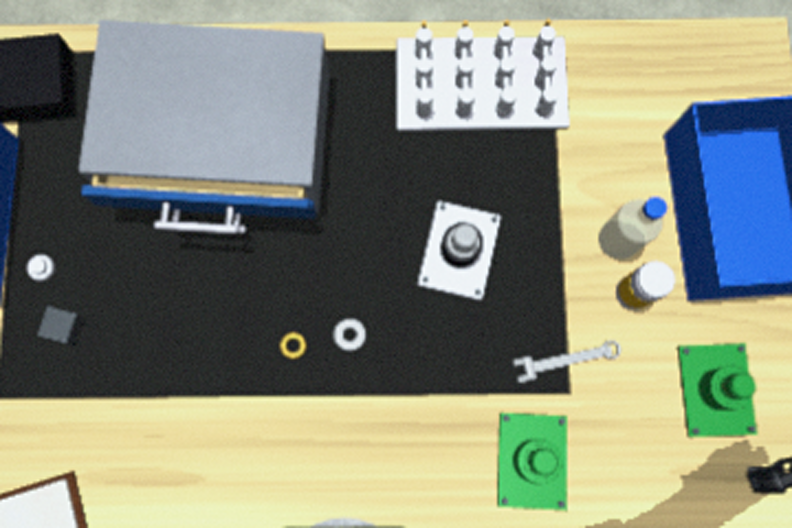

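View pics/s1.png

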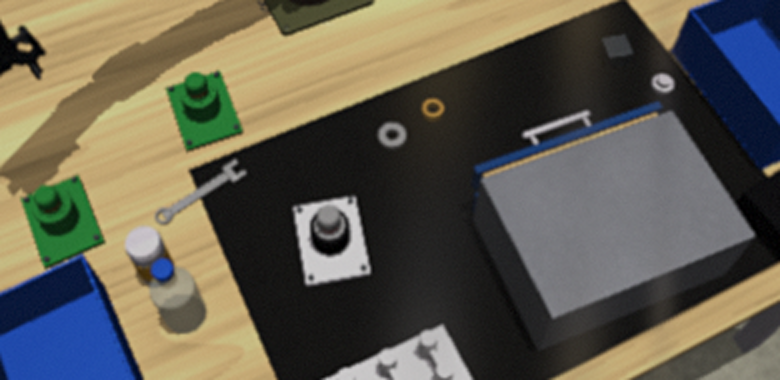

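The pictures show one metal/black axle stub on an aluminium plate at top px (300,167) and scene px (235,228). Two green look-alikes sit at top px (332,270) and (415,238). The target is the metal one, because the description has a steel shaft, black roller and aluminium plate. The cabinet handle is at top px (181,164).

Run:
```python
from h import *
T=grab_frame('top');S=grab_frame('scene')
def r(a,b): return np.round(a,1),np.round(b,1)
for nm,z,t,s in [('cabL',150,(127.3,138.2),None),('cabR',150,(236.4,143.6),None),('cabA',150,None,(312.5,209)),('cabB',150,None,(404,176.5)),
  ('hL',112,(161.4,163.2),None),('hR',112,(200.9,165),None),('hA',112,None,(332.5,187.5)),('hB',112,None,(364,177.5)),('axtop',106,(300.5,167),None),('axtopS',106,None,(235,228))]:
    if t: print(nm,'top',np.round(atz(T,*t,z),1))
    if s: print(nm,'scene',np.round(atz(S,*s,z),1))
print(tri([(T,300.5,167),(S,235,228)]).round(1))
for n,u,v in [('spacer',293,345),('bearing',349,334),('nut',40,267),('vee',57,325),('spanL',525,370),('spanR',612,350),('bottle',620,240),('can',632,295),('gr1',540,460)]:
    print(n,np.round(atz(T,u/2.2+90,v/2.2+60,10)[:2]))
f=grab_frame('wrist');W=np.array(f['world_from_camera']);s=read_state()
t=np.eye(4);t[:3,:3]=R.from_euler('xyz',s['eef_rot']).as_matrix();t[:3,3]=s['position']
print(np.round(np.linalg.inv(t)@W,3),f['fx'],f['k1'])
# precise handle: bright pixels in mask
for f,n in((T,'T'),(S,'S')):
    d=outline_of(f,'cabinet_drawer0_handle')[0]; g=f['frame'].min(2); m=d['pixels']&(g>130); print(n,m.sum(), cv2.minAreaRect(np.argwhere(m)[:,::-1].astype(np.float32)))
crop=T['frame'][145:190,275:325]; crop2=S['frame'][205:255,210:260]
cv2.imwrite('pics/ax.png',np.hstack([cv2.resize(c,(400,400),interpolation=cv2.INTER_CUBIC) for c in(crop,crop2)]))
```

```text
cabL top [646.5 395.  150. ]
cabR top [624.3  24.4 150. ]
cabA scene [629.7  49.4 150. ]
cabB scene [654.4 392.1 150. ]
hL top [568.4 286.6 112. ]
hR top [560.8 149.7 112. ]
hA scene [568.5 166.  112. ]
hB scene [580.6 286.2 112. ]
axtop top [ 552.2 -195.6  106. ]
axtopS scene [ 562.8 -196.9  106. ]
[ 556.1 -196.    92.9]
spacer [392.  81.]
bearing [410. -12.]
nut [529. 511.]
vee [429. 475.]
spanL [ 348. -302.]
spanR [ 380. -447.]
bottle [ 567. -473.]
can [ 472. -486.]
gr1 [ 202. -320.]
[[ 1.0000e-03  9.5100e-01  3.0800e-01  8.0235e+01]
 [ 1.0000e+00 -1.0000e-03  0.0000e+00  5.1100e-01]
 [ 0.0000e+00  3.0800e-01 -9.5100e-01 -7.1339e+01]
 [ 0.0000e+00  0.0000e+00  0.0000e+00  1.0000e+00]] 341.9904888950705 -0.0016941578049712623
T 270 ((378.1000061035156, 158.2000274658203), (26.246906280517578, 23.08462905883789), 18.434947967529297)
S 54 ((348.77410888671875, 183.84742736816406), (6.46951961517334, 29.985137939453125), 70.90650939941406)
```

View pics/ax.png

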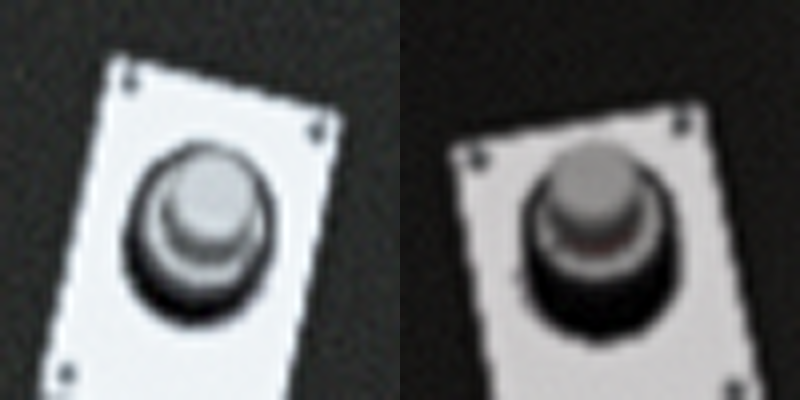

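The crop confirms the metal stub with a red groove. Next I plan the move to above the handle.

```bash
cat >> h.py <<'E'
def plan(xyz,yaw=None,n=None):
    s=read_state(); p=np.array(s['position']); y=s['eef_rot'][2]; yaw=y if yaw is None else yaw
    dy=(yaw-y+np.pi)%(2*np.pi)-np.pi; d=np.array(xyz)-p
    k=max(np.linalg.norm(d)/38,abs(dy)/np.radians(5),1); n=n or int(np.ceil(k))
    for i in range(n):
        a=y+dy*i/n; Rm=R.from_euler('xyz',[np.pi,0,a]).as_matrix()
        print([np.round(Rm.T@(d/n)/40,2).tolist(),round(-np.degrees(dy/n)/5,2)])
def st():
    s=read_state(); print('t',round(s['t'],2),np.round(s['position'],1),np.round(s['eef_rot'],3),'w',round(s['grip_width'],1),'gf',round(s['grasp_force'],1),'F',np.round(s['ft_force'],1),'q',np.round(s['q'],2)); return s
E
python3 -c "
from h import *
plan((550,222,330),1.51)"
```

```text
[[0.62, -0.68, -0.03], np.float64(-0.56)]
[[0.65, -0.65, -0.03], np.float64(-0.56)]
[[0.68, -0.62, -0.03], np.float64(-0.56)]
[[0.71, -0.58, -0.03], np.float64(-0.56)]
[[0.74, -0.55, -0.03], np.float64(-0.56)]
[[0.76, -0.51, -0.03], np.float64(-0.56)]
[[0.79, -0.47, -0.03], np.float64(-0.56)]
[[0.81, -0.43, -0.03], np.float64(-0.56)]
[[0.83, -0.39, -0.03], np.float64(-0.56)]
[[0.85, -0.35, -0.03], np.float64(-0.56)]
[[0.87, -0.31, -0.03], np.float64(-0.56)]
[[0.88, -0.27, -0.03], np.float64(-0.56)]
[[0.89, -0.23, -0.03], np.float64(-0.56)]
[[0.9, -0.18, -0.03], np.float64(-0.56)]
[[0.91, -0.14, -0.03], np.float64(-0.56)]
[[0.92, -0.09, -0.03], np.float64(-0.56)]
[[0.92, -0.05, -0.03], np.float64(-0.56)]
[[0.92, -0.0, -0.03], np.float64(-0.56)]
[[0.92, 0.04, -0.03], np.float64(-0.56)]
[[0.92, 0.09, -0.03], np.float64(-0.56)]
[[0.91, 0.13, -0.03], np.float64(-0.56)]
[[0.9, 0.18, -0.03], np.float64(-0.56)]
[[0.89, 0.22, -0.03], np.float64(-0.56)]
[[0.88, 0.27, -0.03], np.float64(-0.56)]
```

```bash
python3 -c "
from h import *
plan((545,-190,330),0.9)"
```

```text
[[0.81, -0.48, -0.05], np.float64(-0.46)]
[[0.83, -0.44, -0.05], np.float64(-0.46)]
[[0.84, -0.41, -0.05], np.float64(-0.46)]
[[0.86, -0.38, -0.05], np.float64(-0.46)]
[[0.88, -0.34, -0.05], np.float64(-0.46)]
[[0.89, -0.3, -0.05], np.float64(-0.46)]
[[0.9, -0.27, -0.05], np.float64(-0.46)]
[[0.91, -0.23, -0.05], np.float64(-0.46)]
[[0.92, -0.19, -0.05], np.float64(-0.46)]
[[0.93, -0.16, -0.05], np.float64(-0.46)]
[[0.93, -0.12, -0.05], np.float64(-0.46)]
[[0.94, -0.08, -0.05], np.float64(-0.46)]
[[0.94, -0.04, -0.05], np.float64(-0.46)]
[[0.94, -0.01, -0.05], np.float64(-0.46)]
```

Call:
step_arm(
  series=[
    [[0.81,-0.48,-0.05],-0.46],
    [[0.83,-0.44,-0.05],-0.46],
    [[0.84,-0.41,-0.05],-0.46],
    [[0.86,-0.38,-0.05],-0.46],
    [[0.88,-0.34,-0.05],-0.46],
    [[0.89,-0.3,-0.05],-0.46],
    [[0.9,-0.27,-0.05],-0.46],
    [[0.91,-0.23,-0.05],-0.46],
    [[0.92,-0.19,-0.05],-0.46],
    [[0.93,-0.16,-0.05],-0.46],
  ],
)

```text
t: 2.8
position: [449.3, -304.1, 324.1]
eef_rot: [3.141, -0.0, 0.735]
ft_force: [0.3, 0.0, 0.2]
grip_width: 85.4
grasp_force: 0.0
```

Call:
step_arm(
  series=[
    [[0.93,-0.12,-0.05],-0.46],
    [[0.94,-0.08,-0.05],-0.46],
    [[0.94,-0.04,-0.05],-0.46],
    [[0.94,-0.01,-0.05],-0.46],
    [[0,0,0],0],
    [[0,0,0],0],
  ],
)

```text
t: 3.55
position: [546.1, -191.5, 331.8]
eef_rot: [-3.141, 0.001, 0.894]
ft_force: [-1.4, -0.3, -0.3]
grip_width: 85.5
grasp_force: 0.0
```

Run:
```python
from h import *
st()
f=grab_frame('wrist'); cv2.imwrite('pics/w1.png',f['frame'])
np.save('w1.npy',f,allow_pickle=True)
for d in outline_of(f,'axle_groove')[:2]+outline_of(f,'axle_top')[:2]: print(d['p'],d['extent'])
print(proj(f,(556,-196,106)),proj(f,(556,-196,78)))
plan((550,222,330),1.51)
```

```text
t 3.55 [ 546.1 -191.5  331.8] [-3.141e+00  1.000e-03  8.940e-01] w 85.5 gf 0.0 F [-1.4 -0.3 -0.3] q [ 0.45  0.6  -0.32  1.67  0.23  0.91 -0.64]
0.81 [139.6, 326.7, 189.8, 380.7]
0.59 [188.8, 82.1, 346.9, 225.7]
0.81 [190.4, 85.8, 345.6, 222.1]
0.6 [141.5, 327.4, 189.1, 383.2]
(np.float64(268.3672809850452), np.float64(177.6484946389924)) (np.float64(267.5265083824652), np.float64(170.40030604262665))
[[0.74, -0.58, 0.0], np.float64(-0.64)]
[[0.77, -0.54, 0.0], np.float64(-0.64)]
[[0.8, -0.5, 0.0], np.float64(-0.64)]
[[0.83, -0.45, 0.0], np.float64(-0.64)]
[[0.85, -0.4, 0.0], np.float64(-0.64)]
[[0.87, -0.36, 0.0], np.float64(-0.64)]
[[0.89, -0.31, 0.0], np.float64(-0.64)]
[[0.91, -0.26, 0.0], np.float64(-0.64)]
[[0.92, -0.2, 0.0], np.float64(-0.64)]
[[0.93, -0.15, 0.0], np.float64(-0.64)]
[[0.94, -0.1, 0.0], np.float64(-0.64)]
```

View pics/w1.png

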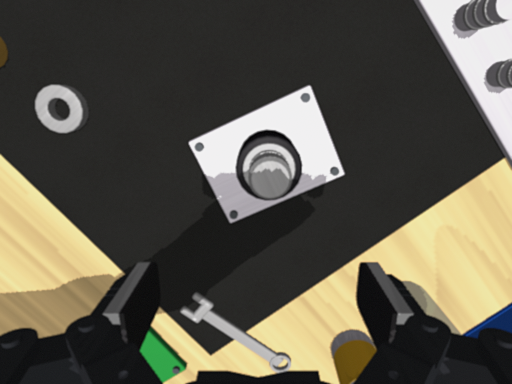

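Wrist view: axle top at about (269,178), roller around (268,165), plate corners (189,144), (311,86), (345,174), (230,222). I'll overlay model circles on a crop and continue moving.

Run:
```python
from h import *
f=np.load('w1.npy',allow_pickle=True).item()
a=np.linspace(0,2*np.pi,60)
X=(557,-196.5)
k=6; x0,y0=205,110
im=cv2.resize(f['frame'][y0:y0+100,x0:x0+130],None,fx=k,fy=k,interpolation=cv2.INTER_CUBIC)
im=cv2.convertScaleAbs(im,alpha=1.5)
for r,z,c in [(17,106,(0,255,0)),(20,101,(0,255,255)),(20,82,(0,0,255)),(34,66,(255,0,255))]:
    P=np.array([proj(f,(X[0]+r*np.cos(t),X[1]+r*np.sin(t),z)) for t in a])
    cv2.polylines(im,[np.int32((P-[x0,y0]+.5)*k)],True,c,1)
cv2.imwrite('pics/ov.png',im)
```

```text
(no output)
```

View pics/ov.png

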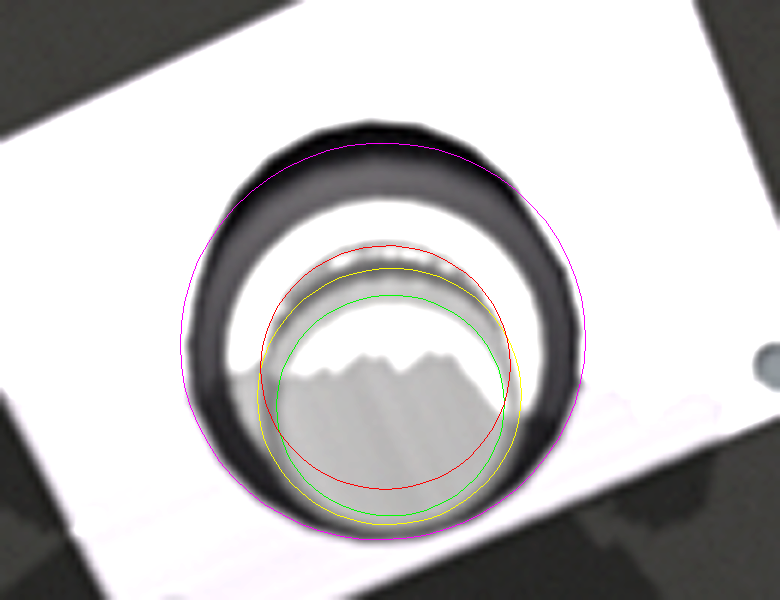

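Call:
step_arm(
  series=[
    [[0.74,-0.58,0.0],-0.64],
    [[0.77,-0.54,0.0],-0.64],
    [[0.8,-0.5,0.0],-0.64],
    [[0.83,-0.45,0.0],-0.64],
    [[0.85,-0.4,0.0],-0.64],
    [[0.87,-0.36,0.0],-0.64],
    [[0.89,-0.31,0.0],-0.64],
    [[0.91,-0.26,0.0],-0.64],
    [[0.92,-0.2,0.0],-0.64],
    [[0.93,-0.15,0.0],-0.64],
  ],
)

```text
t: 4.95
position: [550.4, 185.9, 331.9]
eef_rot: [3.141, 0.001, 1.453]
ft_force: [1.1, -0.2, -0.5]
grip_width: 85.2
grasp_force: 0.0
```

Call:
step_arm(
  series=[
    [[0.94,-0.1,0.0],-0.64],
    [[0,0,0],0],
    [[0,0,0],0],
  ],
  fingers=0.36,
)

```text
t: 5.32
position: [550.9, 222.2, 331.6]
eef_rot: [-3.142, 0.002, 1.507]
ft_force: [0.4, -0.4, 0.6]
grip_width: 32.3
grasp_force: 0.0
```

Run:
```python
from h import *
st()
f=grab_frame('wrist'); cv2.imwrite('pics/w2.png',f['frame'])
np.save('w2.npy',f,allow_pickle=True)
for d in outline_of(f,'cabinet_drawer0_handle')[:2]: 
    print(d['p'],d['extent'])
```

```text
t 5.33 [550.9 222.2 331.6] [-3.142e+00  2.000e-03  1.507e+00] w 32.3 gf 0.0 F [ 0.4 -0.4  0.6] q [-0.19  0.64 -0.47  1.62  0.34  0.96 -0.84]
0.89 [272.5, 2.2, 385.1, 305.4]
```

View pics/w2.png

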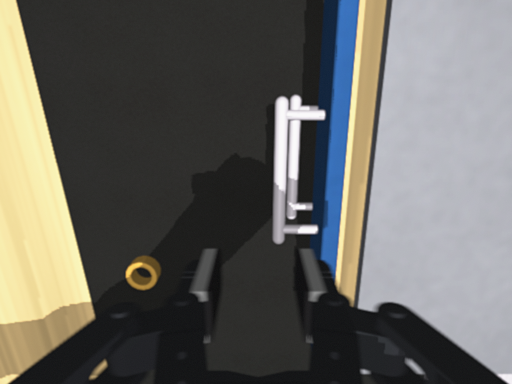

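The wrist view shows the top drawer's handle bar from (281,98) to (278,242). The thinner bar to its right, at (295,98), is the lower drawer's handle.

Run:
```python
from h import *
f=np.load('w2.npy',allow_pickle=True).item()
for u,v in[(281.5,98),(278.5,242)]: print(atz(f,u,v,113).round(1))
c=(atz(f,281.5,98,113)+atz(f,278.5,242,113))/2; print(c, 'front edge',atz(f,340,240,138),atz(f,357,10,138), 'cab',atz(f,357,290,150),atz(f,391,10,150))
plan((c[0],c[1],215),1.507)
```

```text
[576.  291.3 113. ]
[567.8 162.9 113. ]
[571.88597159 227.10003082 113.        ] front edge [619.0520216  173.41232305 138.        ] [628.85055505 347.18389305 138.        ] cab [631.24604631 131.47180032 150.        ] [647.99709025 343.69078951 150.        ]
[[0.04, 0.13, 0.73], np.float64(-0.0)]
[[0.04, 0.13, 0.73], np.float64(-0.0)]
[[0.04, 0.13, 0.73], np.float64(-0.0)]
[[0.04, 0.13, 0.73], np.float64(-0.0)]
```

Call:
step_arm(
  series=[
    [[0.04,0.13,0.73],0],
    [[0.04,0.13,0.73],0],
    [[0.04,0.13,0.73],0],
    [[0.04,0.13,0.73],0],
    [[0,0,0.4],0],
    [[0,0,0.4],0],
    [[0,0,0.45],0],
    [[0,0,0],0],
  ],
  fingers=0.3,
)

```text
t: 6.42
position: [575.4, 228.7, 168.0]
eef_rot: [3.133, -0.002, 1.507]
ft_force: [0.7, -2.1, 15.3]
grip_width: 25.7
grasp_force: 6.1
```

Call:
step_arm(
  series=[
    [[0,0,0],0],
    [[0,0,0],0],
    [[0,0,0],0],
    [[0,0,0],0],
  ],
  fingers=0,
  grip_force=40,
)

```text
t: 6.92
position: [573.0, 229.1, 166.4]
eef_rot: [3.138, -0.001, 1.508]
ft_force: [0.5, -1.5, 8.2]
grip_width: 9.5
grasp_force: 39.0
```

Call:
step_arm(
  series=[
    [[0,-0.2,-0.04],0],
    [[0,-0.5,0],0],
    [[0,-0.6,0],0],
    [[0,-0.6,0],0],
    [[0,-0.6,0],0],
    [[0,-0.6,0],0],
    [[0,-0.5,0],0],
    [[0,-0.4,0],0],
    [[0,-0.2,0],0],
    [[0,0,0],0],
  ],
)

```text
t: 8.18
position: [403.2, 240.7, 166.4]
eef_rot: [-3.141, -0.002, 1.511]
ft_force: [0.5, 5.1, -6.4]
grip_width: 9.6
grasp_force: 39.2
```

Call:
step_arm(
  series=[
    [[0,0,0],0],
    [[0,0,0],0],
    [[0,0,-0.5],0],
    [[0,0,-0.9],0],
    [[0,0.3,-1],0],
    [[0,0.8,-1],0],
    [[0,0.8,-0.8],0],
    [[0,0.8,-0.6],0],
    [[0,0,0],0],
    [[0,0,0],0],
  ],
  fingers=0.3,
)

```text
t: 9.43
position: [511.0, 231.8, 357.9]
eef_rot: [-3.14, 0.002, 1.509]
ft_force: [-0.1, 0.1, -0.6]
grip_width: 25.8
grasp_force: 0.0
```

Run:
```python
from h import *
st()
f=grab_frame('wrist'); cv2.imwrite('pics/w3.png',f['frame'])
np.save('w3.npy',f,allow_pickle=True)
for t in('cabinet_drawer0_handle','pliers'):
  for d in outline_of(f,t)[:2]:
    print(t,d['p'],d['extent'],cen(d['pixels']))
```

```text
t 9.43 [511.  231.8 357.9] [-3.140e+00  2.000e-03  1.509e+00] w 25.8 gf 0.0 F [-0.1  0.1 -0.6] q [-0.22  0.57 -0.49  1.68  0.31  0.97 -0.88]
cabinet_drawer0_handle 0.76 [138.7, 0.0, 429.8, 331.0] (np.float64(288.9837149819139), np.float64(141.26706824270124))
pliers 0.66 [264.9, 73.9, 349.3, 255.7] (np.float64(300.62046696472925), np.float64(154.57228017883756))
```

View pics/w3.png

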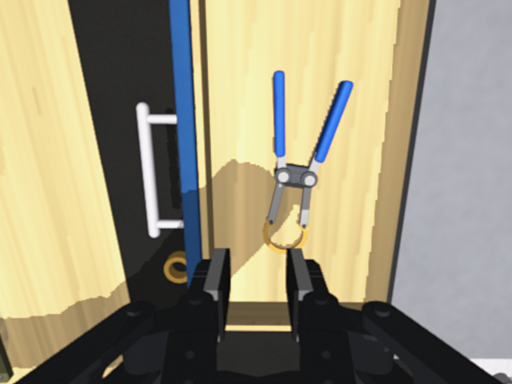

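The pliers lie in the drawer with the blue handles ending at (279,73) and (347,84), the pivots at (283,177) and (309,180), and the brass ring around (285,234).

Run:
```python
from h import *
f=np.load('w3.npy',allow_pickle=True).item()
hsv=cv2.cvtColor(f['frame'],cv2.COLOR_BGR2HSV)
m=cv2.inRange(hsv,(100,120,80),(130,255,255)); m[:, :255]=0; m[:,370:]=0; m[170:]=0
n,l,sx,c=cv2.connectedComponentsWithStats(m)
A=[]
for i in range(1,n):
    if sx[i,4]>150:
        r=cv2.minAreaRect(np.argwhere(l==i)[:,::-1].astype(np.float32)); b=cv2.boxPoints(r); b=b[np.argsort(b[:,1])]
        far,near=b[:2].mean(0),b[2:].mean(0)
        P=[atz(f,*far,102),atz(f,*near,102)]; A.append(P); print(r,np.round(P,1),np.linalg.norm(P[0]-P[1]))
A=np.array(A); e=A[:,0].mean(0); k=A[:,1].mean(0); d=(k-e)[:2]; d/=np.linalg.norm(d)
pv=[atz(f,283,177,101),atz(f,309.5,180,101)]; o=np.mean(pv,0)
print('ends mid',e,'knee mid',k,'dir ang',np.arctan2(d[1],d[0]),'pivot mid',o, np.linalg.norm(pv[0]-pv[1]))
d2=(o-e)[:2]; print('dist',np.linalg.norm(d2),'ang',np.arctan2(d2[1],d2[0]))
g=o[:2]-58*d2/np.linalg.norm(d2); print('grip',g)
print('ring',atz(f,285,234,97), 'pred', o[:2]+57.5*d2/np.linalg.norm(d2))
print('pivot perp', np.arctan2(*(pv[1]-pv[0])[[1,0]]))
# gap check vs drawer walls & cabinet
print(atz(f,205,120,128),atz(f,425,100,150))
```

```text
((278.87506103515625, 113.5020980834961), (85.05485534667969, 9.59866714477539), 89.04515838623047) [[535.8 323.1 102. ]
 [533.8 245.9 102. ]] 77.20539894828484
((332.12115478515625, 120.58505249023438), (12.420674324035645, 85.58060455322266), 21.037511825561523) [[598.  311.1 102. ]
 [569.7 239.3 102. ]] 77.14363729180187
ends mid [566.89876146 317.09392039 102.        ] knee mid [551.74632404 242.62908461 102.        ] dir ang -1.7715400795738665 pivot mid [549.42507008 222.24105477 101.        ] 26.51969479721071
dist 96.44892953066727 ang -1.7529727443946053
grip [559.93295343 279.28125452]
ring [536.30657352 161.30404076  97.        ] pred [539.00777194 165.69258087]
pivot perp -0.1769809532961014
[469.66108318 286.40313785 128.        ] [647.13542301 292.88197929 150.        ]
```

Run:
```python
from h import *
plan((560,279.3,190),1.389,5)
```

```text
[[0.25, 0.23, 0.84], np.float64(0.28)]
[[0.25, 0.23, 0.84], np.float64(0.28)]
[[0.26, 0.22, 0.84], np.float64(0.28)]
[[0.27, 0.21, 0.84], np.float64(0.28)]
[[0.27, 0.21, 0.84], np.float64(0.28)]
```

Call:
step_arm(
  series=[
    [[0.25,0.23,0.84],0.28],
    [[0.25,0.23,0.84],0.28],
    [[0.26,0.22,0.84],0.28],
    [[0.27,0.21,0.84],0.28],
    [[0.27,0.21,0.84],0.28],
    [[0,0,0],0],
    [[0,0,0],0],
  ],
  fingers=1,
)

```text
t: 10.45
position: [561.0, 279.6, 191.4]
eef_rot: [3.142, 0.0, 1.388]
ft_force: [1.2, -0.5, 0.1]
grip_width: 85.5
grasp_force: 0.0
```

Run:
```python
from h import *
st(); plan((560,279.3,160),1.389,2)
f=grab_frame('wrist'); cv2.imwrite('pics/w4.png',f['frame'])
```

```text
t 10.45 [561.  279.6 191.4] [3.142 0.    1.388] w 85.5 gf 0.0 F [ 1.2 -0.5  0.1] q [-0.34  0.85 -0.36  1.65  0.41  0.72 -1.08]
[[-0.01, -0.01, 0.39], np.float64(-0.01)]
[[-0.01, -0.01, 0.39], np.float64(-0.01)]
```

View pics/w4.png

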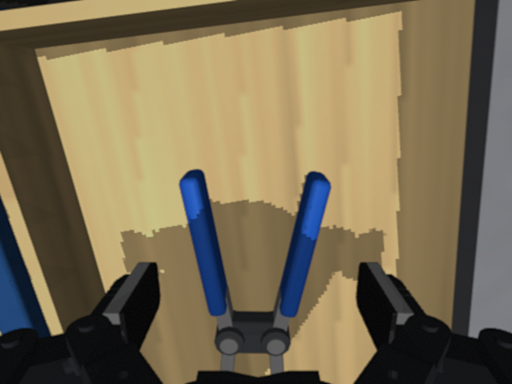

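The handles sit symmetrically, with ends at (193,180) and (319,182), between the open fingers at (150,290) and (368,290). I descend and close.

Call:
step_arm(
  series=[
    [[0,0,0.39],0],
    [[0,0,0.39],0],
    [[0,0,0],0],
  ],
)

```text
t: 10.88
position: [560.4, 278.7, 157.7]
eef_rot: [-3.139, 0.003, 1.387]
ft_force: [-0.1, 0.2, 0.3]
grip_width: 85.4
grasp_force: 0.0
```

Call:
step_arm(
  series=[
    [[0,0,0],0],
    [[0,0,0],0],
    [[0,0,0],0],
    [[0,0,0],0],
    [[0,0,0],0],
    [[0,0,0],0],
    [[0,0,0],0],
  ],
  fingers=0,
  grip_force=80,
)

```text
t: 11.75
position: [564.0, 281.3, 163.6]
eef_rot: [3.135, -0.005, 1.387]
ft_force: [-0.9, -0.8, 18.0]
grip_width: 35.9
grasp_force: 78.5
```

Call:
step_arm(
  series=[
    [[0,0,-0.2],0],
    [[0,0,-0.3],0],
    [[0,0,-0.5],0],
    [[0,0,-0.6],0],
    [[0,0,-0.6],0],
    [[0,0,-0.6],0],
    [[0,0,0],0],
    [[0,0,0],0],
  ],
)

```text
t: 12.75
position: [560.8, 279.0, 270.4]
eef_rot: [-3.14, 0.002, 1.387]
ft_force: [-0.6, 0.0, -4.1]
grip_width: 36.0
grasp_force: 79.0
```

Run:
```python
from h import *
st()
f=grab_frame('wrist');np.save('w5.npy',f,allow_pickle=True)
g=grab_frame('scene');np.save('s5.npy',g,allow_pickle=True);h=grab_frame('top');np.save('t5.npy',h,allow_pickle=True)
def c(f,p,w=60):
    u,v=map(int,proj(f,p)); return cv2.resize(f['frame'][max(v-w,0):v+w,max(u-w,0):u+w],(390,390),interpolation=cv2.INTER_CUBIC)
p=(550,210,200)
cv2.imwrite('pics/l5.png',np.hstack([c(g,p,45),c(h,p,45)]))
```

```text
t 12.75 [560.8 279.  270.4] [-3.140e+00  2.000e-03  1.387e+00] w 36.0 gf 79.0 F [-0.6  0.  -4.1] q [-0.32  0.75 -0.4   1.59  0.35  0.88 -1.03]
```

View pics/l5.png

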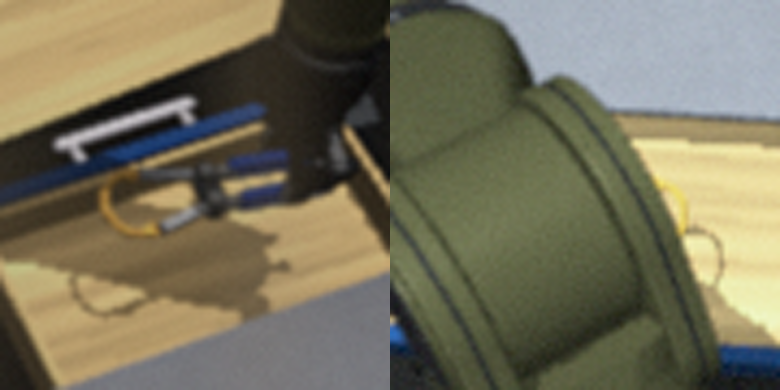

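Run:
```python
from h import *
plan((578,-83,250),1.387,12)
```

```text
[[-0.74, 0.17, 0.04], np.float64(0.0)]
[[-0.74, 0.17, 0.04], np.float64(0.0)]
[[-0.74, 0.17, 0.04], np.float64(0.0)]
[[-0.74, 0.17, 0.04], np.float64(0.0)]
[[-0.74, 0.17, 0.04], np.float64(0.0)]
[[-0.74, 0.17, 0.04], np.float64(0.0)]
[[-0.74, 0.17, 0.04], np.float64(0.0)]
[[-0.74, 0.17, 0.04], np.float64(0.0)]
[[-0.74, 0.17, 0.04], np.float64(0.0)]
[[-0.74, 0.17, 0.04], np.float64(0.0)]
[[-0.74, 0.17, 0.04], np.float64(0.0)]
[[-0.74, 0.17, 0.04], np.float64(0.0)]
```

Call:
step_arm(
  series=[
    [[-0.5,0.12,0.04],0],
    [[-0.74,0.17,0.04],0],
    [[-0.74,0.17,0.04],0],
    [[-0.74,0.17,0.04],0],
    [[-0.74,0.17,0.04],0],
    [[-0.74,0.17,0.04],0],
    [[-0.74,0.17,0.04],0],
    [[-0.74,0.17,0.04],0],
    [[-0.74,0.17,0.04],0],
    [[-0.74,0.17,0.04],0],
  ],
)

```text
t: 14.15
position: [573.1, -17.1, 255.0]
eef_rot: [-3.141, 0.002, 1.385]
ft_force: [1.2, 0.9, -2.9]
grip_width: 35.9
grasp_force: 79.1
```

Call:
step_arm(
  series=[
    [[-0.74,0.17,0.04],0],
    [[-0.74,0.17,0.04],0],
    [[-0.24,0.05,0.04],0],
    [[0,0,0],0],
    [[0,0,0],0],
  ],
)

```text
t: 14.78
position: [576.7, -82.8, 250.8]
eef_rot: [-3.142, -0.001, 1.389]
ft_force: [0.1, 1.2, -2.1]
grip_width: 35.9
grasp_force: 79.2
```

Run:
```python
from h import *
s=st(); print(s['torque'])
F={n:grab_frame(n) for n in['wrist','scene','top']}
np.save('f6.npy',F,allow_pickle=True)
tool=R.from_euler('xyz',s['eef_rot']).as_matrix(); p=s['position']+tool@np.array([-115.5,0,66.6]); print('ring nominal',p)
def c(f,p,w=45):
    u,v=map(int,proj(f,p)); print(u-w,v-w); return cv2.resize(f['frame'][max(v-w,0):v+w,max(u-w,0):u+w],(390,390),interpolation=cv2.INTER_CUBIC)
cv2.imwrite('pics/l6.png',np.hstack([c(F['scene'],p,26),c(F['top'],p,26)]))
for n in F:
  for d in outline_of(F[n],'pliers')[:1]: print(n,d['p'],d['extent'])
```

```text
t 14.78 [576.7 -82.8 250.8] [-3.142e+00 -1.000e-03  1.389e+00] w 35.9 gf 79.2 F [ 0.1  1.2 -2.1] q [ 0.32  0.73 -0.44  1.74  0.42  0.77 -0.51]
[ 0.09915992 -0.03025163 -0.00057227]
ring nominal [ 555.83768746 -196.30179668  184.04306685]
207 188
277 133
wrist 0.8 [211.0, 187.9, 307.6, 379.0]
scene 0.72 [230.5, 200.2, 278.0, 222.5]
top 0.7 [122.1, 66.0, 240.7, 215.3]
```

View pics/l6.png

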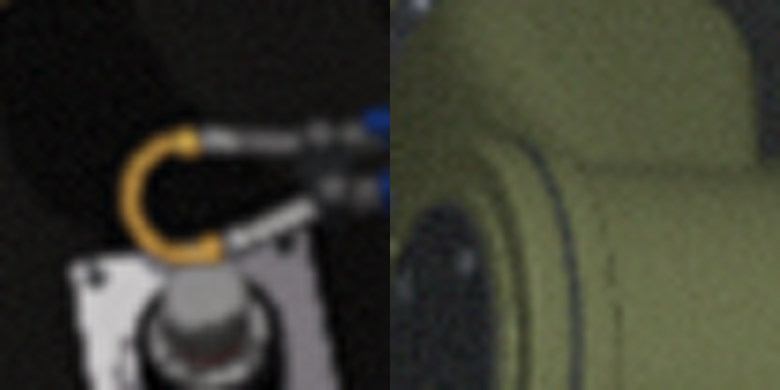

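Picture: the spread ring hangs beside and above the axle top (scene px about (232,214)), while the top camera is blocked by the arm. The picture allowance is used up, so I fit the ring and axle numerically from here.

```bash
cat > fit.py <<'E'
from h import *
from scipy.optimize import least_squares
def brass(f):
    x=f['frame'].astype(float); return np.clip(x[:,:,2]-x[:,:,0],0,None)
def render(f,polys,box,k=8):
    u0,v0,u1,v1=box; im=np.zeros(((v1-v0)*k,(u1-u0)*k),np.float32)
    for P,c in polys:
        q=np.array([proj(f,p) for p in P]); cv2.fillPoly(im,[np.int32(np.round(((q-[u0,v0]+.5)*k)*16))],float(c),shift=4)
    return cv2.GaussianBlur(cv2.resize(im,(u1-u0,v1-v0),interpolation=cv2.INTER_AREA),(0,0),.6)
def ringfit(f,c0,ang,box):
    I=brass(f)[box[1]:box[3],box[0]:box[2]]
    def model(q):
        x,y,ha,ro=q; a=ang+np.linspace(-ha,ha,50)
        o=[(x+r*np.cos(t),y+r*np.sin(t),c0[2]) for r,aa in((22.5,a),(ro,a[::-1])) for t in aa]
        return render(f,[(o,1)],box)
    def cost(q):
        M=model(q); A=np.stack([M.ravel(),np.ones(M.size)],1); w=np.linalg.lstsq(A,I.ravel(),rcond=None)[0]
        return ((A@w-I.ravel())**2).mean()**.5
    from scipy.optimize import minimize
    r=minimize(cost,[c0[0],c0[1],1.9,27.5],method='Nelder-Mead',options=dict(initial_simplex=np.array([c0[0],c0[1],1.9,27.5])+np.vstack([np.zeros(4),np.diag([6,6,.3,1.5])]),xatol=.05,fatol=.005))
    return r.x,r.fun,I.max()
E
python3 - <<'E'
from fit import *
F=np.load('f6.npy',allow_pickle=True).item(); f=F['scene']
p=np.array([555.8,-196.3,184]); ang=1.389-np.pi
box=(212,196,240,228)
b=brass(f)[box[1]:box[3],box[0]:box[2]]; print((b>40).sum())
print(ringfit(f,p,ang,box))
# axle in scene: brightness profile, fit top disc by projecting candidates
# wrist handles
w=F['wrist']; hsv=cv2.cvtColor(w['frame'],cv2.COLOR_BGR2HSV); m=cv2.inRange(hsv,(100,100,40),(130,255,255))
n,l,sx,c=cv2.connectedComponentsWithStats(m)
for i in range(1,n):
    if sx[i,4]>60: print(sx[i], [ (v,np.nonzero(l[v]==i)[0].min(),np.nonzero(l[v]==i)[0].max()) for v in range(sx[i,1],sx[i,1]+sx[i,3],12)])
tool=np.eye(4)
s=read_state(); Rm=R.from_euler('xyz',s['eef_rot']).as_matrix()
for x in(39,20,0):
  for z in(56.6,78.6): print(x,z,[np.round(proj(w,s['position']+Rm@np.array([x,y,z])),1) for y in(-20.5,-10.5,10.5,20.5)])
E
```

```text
99
(array([ 550.71426238, -196.97075002,    1.82584632,   31.23012338]), np.float64(6.090984404223366), np.float64(115.0))
[269   0  24  15 298] [(0, np.int64(269), np.int64(292)), (12, np.int64(270), np.int64(287))]
[  0   3  19  27 369] [(3, np.int64(0), np.int64(1)), (15, np.int64(0), np.int64(15)), (27, np.int64(0), np.int64(9))]
[ 211  184   32  172 4028] [(184, np.int64(224), np.int64(235)), (196, np.int64(217), np.int64(242)), (208, np.int64(215), np.int64(241)), (220, np.int64(214), np.int64(240)), (232, np.int64(215), np.int64(239)), (244, np.int64(215), np.int64(237)), (256, np.int64(213), np.int64(237)), (268, np.int64(214), np.int64(238)), (280, np.int64(214), np.int64(237)), (292, np.int64(215), np.int64(237)), (304, np.int64(215), np.int64(235)), (316, np.int64(214), np.int64(234)), (328, np.int64(211), np.int64(233)), (340, np.int64(211), np.int64(232)), (352, np.int64(213), np.int64(230))]
[ 275  186   34  172 4306] [(186, np.int64(291), np.int64(294)), (198, np.int64(280), np.int64(305)), (210, np.int64(279), np.int64(308)), (222, np.int64(279), np.int64(307)), (234,
[... 305 characters left out ...]
(276), np.int64(297)), (342, np.int64(277), np.int64(298)), (354, np.int64(279), np.int64(296))]
39 56.6 [array([203.2, 198. ]), array([228.6, 198. ]), array([282. , 198.1]), array([307.4, 198.2])]
39 78.6 [array([210.6, 183.2]), array([232.5, 183.2]), array([278.7, 183.3]), array([300.7, 183.3])]
20 56.6 [array([205.4, 242.1]), array([229.7, 242.1]), array([280.9, 242.2]), array([305.3, 242.2])]
20 78.6 [array([212.2, 222.1]), array([233.4, 222.1]), array([277.9, 222.2]), array([299.1, 222.2])]
0 56.6 [array([207.5, 284.6]), array([230.8, 284.7]), array([279.9, 284.8]), array([303.2, 284.8])]
0 78.6 [array([213.8, 260.1]), array([234.2, 260.1]), array([277.1, 260.2]), array([297.5, 260.2])]
```

```bash
cat > ax.py <<'E'
from fit import *
from scipy.optimize import minimize
def hull(f,x,y,r,z0,z1):
    a=np.linspace(0,2*np.pi,40); P=np.float32([proj(f,(x+r*np.cos(t),y+r*np.sin(t),z)) for z in(z0,z1) for t in a]); return cv2.convexHull(P)[:,0]
def axfit(f,img,c0,yaw0,pad=8):
    g=img.astype(float).mean(2); c=np.array([proj(f,(c0[0]+dx,c0[1]+dy,30)) for dx in(-95,95) for dy in(-95,95)])
    u0,v0=np.int32(c.min(0)); u1,v1=np.int32(c.max(0)); I=g[v0:v1,u0:u1]; k=8
    def draw(polys):
        im=np.zeros(((v1-v0)*k,(u1-u0)*k),np.float32)
        for q,val in polys: cv2.fillPoly(im,[np.int32(np.round((q-[u0,v0]+.5)*k*16))],float(val),shift=4)
        return cv2.GaussianBlur(cv2.resize(im,(u1-u0,v1-v0),interpolation=cv2.INTER_AREA),(0,0),.6)
    def parts(q):
        x,y,t,rx,ry=q; e=np.array([np.cos(t),np.sin(t)]);n=np.array([-e[1],e[0]])
        P=np.array([proj(f,(*(np.array([x,y])+a*75*e+b*55*n),12)) for a,b in((1,1),(1,-1),(-1,-1),(-1,1))])
        H=hull(f,rx,ry,34,12,66); return draw([(P,1),(H,0)]), draw([(hull(f,rx,ry,30,66,66.1),1),(hull(f,rx,ry,20,66,106),1)])
    def cost(q):
        M,X=parts(q); w=(1-np.clip(X*1.3,0,1)).ravel(); A=np.stack([M.ravel(),np.ones(M.size)],1); s=np.sqrt(w)[:,None]
        b=np.linalg.lstsq(A*s,I.ravel()*s[:,0],rcond=None)[0]; return np.average((A@b-I.ravel())**2,weights=w)**.5
    best=None
    for y0 in yaw0:
        q0=np.array([*c0,y0,*c0]); r=minimize(cost,q0,method='Nelder-Mead',options=dict(initial_simplex=q0+np.vstack([np.zeros(5),np.diag([6,6,.15,6,6])]),maxiter=600,xatol=.05,fatol=.01))
        if best is None or r.fun<best.fun: best=r
    return best.x.round(2),round(best.fun,2)
E
python3 - <<'E'
from ax import *
S=grab_frame('scene');T=grab_frame('top')
W=np.load('w1.npy',allow_pickle=True).item()
for n,f,im in(('S',S,cv2.imread('pics/scene0.png')),('T',T,cv2.imread('pics/top0.png')),('W',W,W['frame'])):
    print(n,axfit(f,im,(557,-196.5),(-0.3,0,0.3,1.3,1.57,1.85)))
F=np.load('f6.npy',allow_pickle=True).item()
for a in(-1.755,-1.795,-1.83): print(a,ringfit(F['scene'],np.array([552,-196.3,184]),a,(212,196,240,228)))
E
```

```text
S (array([ 556.7 , -199.25,    2.89,  554.26, -198.9 ]), np.float64(11.16))
T (array([ 5.5436e+02, -1.9780e+02, -2.4000e-01,  5.5453e+02, -1.9868e+02]), np.float64(14.65))
W (array([ 556.68, -197.32,    2.89,  555.62, -198.48]), np.float64(21.99))
-1.755 (array([ 551.15220052, -196.83581024,    1.83247487,   31.55883912]), np.float64(6.064177723375717), np.float64(115.0))
-1.795 (array([ 550.84744386, -196.8559527 ,    1.84217701,   31.3081423 ]), np.float64(5.79577210890791), np.float64(115.0))
-1.83 (array([ 550.79976406, -197.14398878,    1.86395912,   30.98129719]), np.float64(5.923551250320325), np.float64(115.0))
```

Call:
step_arm(
  series=[
    [[0,0.13,0.4],0],
    [[0,0,0.5],0],
    [[0,0,0.4],0],
    [[0,0,0.35],0],
    [[0,0,0],0],
    [[0,0,0],0],
  ],
)

```text
t: 15.92
position: [582.2, -85.5, 185.0]
eef_rot: [3.141, -0.0, 1.387]
ft_force: [0.7, -0.1, -2.7]
grip_width: 36.1
grasp_force: 79.3
```

Run:
```python
from fit import *
s=st(); print(s['torque'])
f=grab_frame('scene'); np.save('s7.npy',f,allow_pickle=True)
Rm=R.from_euler('xyz',s['eef_rot']).as_matrix(); p=s['position']+Rm@np.array([-115.5,-3.7,66.6]); print(p)
u,v=map(int,proj(f,p)); box=(u-15,v-16,u+13,v+16); print(box)
print(ringfit(f,p,-1.795,box))
w=grab_frame('wrist'); np.save('w7.npy',w,allow_pickle=True)
print([d['p'] for n in('pliers',) for d in outline_of(w,n)])
```

```text
t 15.93 [582.2 -85.5 185. ] [ 3.141 -0.     1.387] w 36.1 gf 79.3 F [ 0.7 -0.1 -2.7] q [ 0.29  0.82 -0.39  1.77  0.48  0.64 -0.56]
[ 0.13693505 -0.03186456 -0.05194065]
[ 557.54731829 -198.34938983  118.41478669]
(218, 209, 246, 241)
(array([ 556.50232397, -199.60524849,    1.86613009,   32.13917484]), np.float64(7.957031738739022), np.float64(116.0))
[0.81]
```

Call:
step_arm(
  series=[
    [[0,0,0.15],0],
    [[0,0,0.1],0],
    [[0,0,0.1],0],
    [[0,0,0.05],0],
    [[0,0,0],0],
  ],
)

```text
t: 16.7
position: [581.7, -85.6, 168.5]
eef_rot: [-3.141, 0.0, 1.387]
ft_force: [-0.1, 0.0, -2.6]
grip_width: 36.0
grasp_force: 79.2
```

Call:
step_arm(
  series=[
    [[0,0,0.08],0],
    [[0,0,0.08],0],
    [[0,0,0.06],0],
    [[0,0,0],0],
    [[0,0,0],0],
  ],
)

```text
t: 17.32
position: [581.9, -85.6, 159.9]
eef_rot: [3.141, 0.0, 1.387]
ft_force: [0.6, 0.5, -1.4]
grip_width: 36.4
grasp_force: 79.2
```

Run:
```python
from fit import *
from ax import hull
s=st(); print(s['torque'])
f=grab_frame('scene'); np.save('s8.npy',f,allow_pickle=True)
Rm=R.from_euler('xyz',s['eef_rot']).as_matrix(); p=s['position']+Rm@np.array([-115.5,-3.7,66.6]); print(p)
u,v=map(int,proj(f,p)); box=(u-15,v-16,u+13,v+16)
for dz in(-8,0,8): print(dz,ringfit(f,p+[0,0,dz],-1.795,box))
b=np.int32(brass(f)[box[1]:box[3],box[0]:box[2]]); print(box); print('\n'.join(' '.join(f'{x:3d}' for x in r) for r in b))
```

```text
t 17.32 [581.9 -85.6 159.9] [3.141 0.    1.387] w 36.4 gf 79.2 F [ 0.6  0.5 -1.4] q [ 0.27  0.86 -0.36  1.79  0.5   0.59 -0.58]
[ 0.11290633 -0.0593765  -0.01015552]
[ 557.12483997 -198.44656505   93.33334139]
-8 (array([ 551.86048953, -198.21771641,    1.85931815,   31.94589135]), np.float64(6.530403420312155), np.float64(115.0))
0 (array([ 555.93507507, -200.03092918,    1.80807389,   30.14229197]), np.float64(7.663723231334046), np.float64(115.0))
8 (array([ 559.46511727, -200.22877872,    1.84128135,   31.61066043]), np.float64(6.392537384659472), np.float64(115.0))
(219, 212, 247, 244)
  2   0   1   0   0   3   1   2   3   0   1   3   0   0   0   0   0   0   3   2   0   1   3   1   3   2   0   2
  0   3   1   1   1   3   2   1   3   1   0   0   3   1   1   0   3   0   0   3   2   0   0   1   1   0   1   4
  2   0   3   0   1   2   0   1   1   0   0   0   2   0   2   1   0   0   0   1   1   0   0   0   2   0   4   1
  0   0   0   2   1   0   1   1   1   1   0   2   0   1   0   3   0   2   1   0   0   2   2   3   1   0   2   3
  3   2   3   0   2   1   0   1   0   1   1   4   0   
[... 2381 characters left out ...]
   0   1   0   0   0   0   0
  2   1   1   1   2   0   0   0   0   0   2   3   5   6   4   3   5  12   9   1   0   2   0   0   0   1   0   0
  0   0   1   0   1   0   0   1   1   0   0   0   0   0   0   0   0   0   0   0   0   1   0   0   0   0   0   0
  3   1   1   1   1   1   0   1   0   0   0   0   0   0   0   0   0   0   0   0   0   0   0   0   0   1   0   0
  0   2   0   1   1   1   0   0   2   0   3   0   1   0   0   0   1   0   0   0   0   1   0   0   0   0   0   0
  0   0   1   1   0   1   0   0   0   0   0   0   2   0   1   0   0   0   0   0   0   0   0   2   1   1   1   1
  2   1   0   1   2   0   0   0   1   0   0   0   0   0   1   0   0   0   0   0   2   0   0   0   1   0   1   0
```

Call:
step_arm(
  series=[
    [[0,0,0.1],0],
    [[0,0,0.1],0],
    [[0,0,0.1],0],
    [[0,0,0.08],0],
    [[0,0,0],0],
    [[0,0,0],0],
  ],
)

```text
t: 18.12
position: [581.9, -85.6, 144.8]
eef_rot: [3.141, 0.0, 1.387]
ft_force: [0.2, -0.6, -2.6]
grip_width: 36.3
grasp_force: 79.2
```

Run:
```python
from fit import *
s=st(); print(s['torque'])
f=grab_frame('scene')
for i in range(5): grab_frame('wrist'); r=read_state(); print(np.round(r['torque'],3),np.round(r['position'],1),np.round(r['ft_force'],1))
Rm=R.from_euler('xyz',s['eef_rot']).as_matrix(); p=s['position']+Rm@np.array([-115.5,-3.7,66.6]); print(p)
u,v=map(int,proj(f,p)); box=(u-15,v-16,u+13,v+16)
print(ringfit(f,p,-1.795,box))
```

```text
t 18.12 [581.9 -85.6 144.8] [3.141 0.    1.387] w 36.3 gf 79.2 F [ 0.2 -0.6 -2.6] q [ 0.27  0.88 -0.35  1.79  0.52  0.56 -0.59]
[ 0.09404898 -0.01390535  0.04492522]
[ 0.135 -0.001 -0.014] [581.9 -85.6 144.9] [ 1.1  0.6 -2.3]
[ 0.109 -0.058 -0.026] [581.9 -85.6 144.9] [-0.2  1.  -2.4]
[ 0.118 -0.02  -0.035] [581.9 -85.6 144.8] [ 0.6  0.7 -2.2]
[ 0.041  0.011 -0.026] [581.9 -85.6 144.8] [-0.5  1.  -2.5]
[ 0.143 -0.019  0.002] [581.9 -85.6 144.8] [ 0.2  0.8 -2.7]
[ 557.18500611 -198.43522408   78.1653351 ]
(array([ 557.17508242, -201.50270079,    1.91530197,   28.97301855]), np.float64(11.398578191231564), np.float64(120.0))
```

Call:
step_arm(
  series=[
    [[0,0,0.08],0],
    [[0,0,0.06],0],
    [[0,0,0.035],0],
    [[0,0,0],0],
  ],
)

```text
t: 18.92
position: [581.7, -85.6, 137.6]
eef_rot: [-3.141, 0.0, 1.387]
ft_force: [0.2, -0.3, -1.7]
grip_width: 36.2
grasp_force: 79.2
```

Call:
step_arm(
  series=[
    [[0,0,0.04],0],
    [[0,0,0],0],
  ],
)

```text
t: 19.18
position: [581.8, -85.5, 136.2]
eef_rot: [3.142, 0.0, 1.387]
ft_force: [-0.5, 0.7, 0.9]
grip_width: 36.2
grasp_force: 79.4
```

Call:
step_arm(
  series=[
    [[0,0,0.03],0],
    [[0,0,0],0],
  ],
)

```text
t: 19.42
position: [581.9, -85.4, 135.1]
eef_rot: [3.141, -0.0, 1.387]
ft_force: [-1.3, 1.2, 3.2]
grip_width: 35.8
grasp_force: 79.6
```

Call:
step_arm(
  series=[
    [[0,0,-0.1],0],
    [[0,0,-0.1],0],
    [[0,0,-0.06],0],
    [[0,0,0],0],
    [[0,0,0],0],
    [[0,0,0],0],
  ],
)

```text
t: 20.18
position: [581.7, -85.6, 145.1]
eef_rot: [-3.141, 0.0, 1.387]
ft_force: [-0.7, 0.6, -1.8]
grip_width: 36.0
grasp_force: 79.2
```

Run:
```python
from fit import *
s=st()
f=grab_frame('scene')
for i in range(4): grab_frame('wrist'); r=read_state(); print(np.round(r['torque'],3),np.round(r['position'],1),np.round(r['ft_force'],1))
Rm=R.from_euler('xyz',s['eef_rot']).as_matrix(); p=s['position']+Rm@np.array([-115.5,-3.7,66.8]); print(p)
u,v=map(int,proj(f,p)); box=(u-15,v-16,u+13,v+16)
print(ringfit(f,p,-1.795,box))
```

```text
t 20.18 [581.7 -85.6 145.1] [-3.141  0.     1.387] w 36.0 gf 79.2 F [-0.7  0.6 -1.8] q [ 0.27  0.88 -0.35  1.79  0.52  0.56 -0.59]
[ 0.14  -0.033 -0.008] [581.8 -85.6 145.2] [ 0.1  0.7 -2.8]
[ 0.111 -0.086 -0.003] [581.8 -85.6 145.2] [ 1.  -0.1 -2.9]
[ 0.095 -0.046  0.011] [581.8 -85.6 145.2] [-0.4 -0.5 -2.2]
[ 0.071  0.007 -0.029] [581.8 -85.6 145.2] [-0.4  0.5 -1.8]
[ 556.97113917 -198.4808113    78.35973868]
(array([ 556.63836979, -201.3774587 ,    1.94615612,   29.08910926]), np.float64(11.249507410513225), np.float64(120.0))
```

Call:
step_arm(
  series=[
    [[0.02,-0.02,0],0],
    [[0,0,0],0],
    [[0,0,0],0],
    [[0,0,0],0],
  ],
)

```text
t: 20.92
position: [581.2, -84.7, 145.3]
eef_rot: [3.141, 0.0, 1.387]
ft_force: [-0.1, 0.4, -3.0]
grip_width: 35.9
grasp_force: 79.2
```

Run:
```python
from h import *
T=[]
for i in range(6): grab_frame('wrist'); r=read_state(); T.append(np.r_[r['ft_force'],r['torque'],r['position']])
print(np.mean(T,0).round(2)); st()
print(job_done())
```

```text
[-1.000e-02  8.000e-02 -2.460e+00  1.000e-01 -2.000e-02  2.000e-02
  5.812e+02 -8.468e+01  1.453e+02]
t 21.23 [581.2 -84.7 145.3] [3.142 0.    1.387] w 36.2 gf 79.2 F [ 0.6  0.  -2.3] q [ 0.26  0.88 -0.35  1.79  0.52  0.56 -0.6 ]
the job is handed in; nothing more can be done
None
```

I handed the job in at 21.2 s, with no verdict returned: the squeezed pliers hold the spread ring around the red groove, estimated within about 2 mm of centre, and the wrist reads only the pliers' weight, so the ring appears to be touching nothing.

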